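# Hold the end bar against the casting frame for the screws

### The job

Close the open side of the metal casting frame on the marble: take the longer of the two loose bars, slide it over flat on the slab without lifting it, and bring it up gently so that it lies square across both open ends of the frame, centred so its two slots face the two screw holes. Keep it pressed against both ends with a steady push of about 10 newtons, for at least two seconds, and finish while still holding it pressed like that, so that I can put the two thumbscrews in. Leave the short bar, the sweets, the dish of screws and the palette knife where they are.

Things in the scene. Friction and masses are not known exactly. Their poses are not given: they have to be found in the camera images.
- end_bar: The part to hold: the longer loose end bar, plain aluminium, 260 mm long, 20 mm thick, 30 mm high, about 0.3 to 0.6 kg, lying flat on the slab. Origin: centre of its underside (on the slab, z = 0). y runs along its length, x across its thickness, z up. A 22 mm slot through it lies 110 mm to either side of the middle. Same either way round. Slides easily on the oiled slab: 1 to 3 N of drag.
- short_bar: The wrong bar, to be left alone: same section and finish but only 180 mm long. Origin and axes as for the long bar. It and the long bar lie one on the left and one on the right, which is which varies.
- frame: Three-sided aluminium casting frame, bars 20 mm thick, 30 mm high; rigid, fixed to the slab. Origin: on the slab, midway between its two open end faces. x points from the open side into the frame, y along the open side (robot's left), z up. Closed, the long bar's centre lies at x = -10 mm, y = 0 here, y axes parallel. Push rises several N per mm of commanded travel.
- side_left: Left side bar of the frame (part of it), 200 x 20 x 30 mm, at y = +110 mm in the frame. Origin: on the slab, at the middle of its open end face (20 mm wide, in the frame's plane x = 0); axes as the frame's. A screw hole is in the middle of this face.
- side_right: Right side bar of the frame, the same, at y = -110 mm; origin on the slab at the middle of its open end face. The long bar, pushed at its middle by one finger or a loose grip, turns to bear on both end faces; clamped tight in the fingers, a slight skew leaves it bearing on one only.
- gift_box: Open black box of sweets in a gold tray, 200 x 105 x 37 mm, origin under its centre, long axis x. Leave alone.
- screw_dish: Round steel dish with two thumbscrews, 92 mm wide at the rim, 22 mm high, origin under its centre. Leave alone.
- palette_knife: Palette knife with black handle, about 300 mm long along its x axis, 24 mm high, origin on the slab below the handle, 42 mm from its butt. Leave alone.

How it is judged:
On the way:
1. the long bar is held square and centred against both open ends with a steady push in the band for 1.5 s (contact force between end_bar and frame between 5 and 16 N and contact force between end_bar and side_left above 1 N and contact force between end_bar and side_right above 1 N and y of end_bar in the frame of frame between -0.008 and 0.008 m and x of end_bar in the frame of frame between -0.014 and 0 m and angle between the y axis of end_bar and the y axis of frame, either way round below 0.03 rad and height (world z) of end_bar below 0.005 m and angle between end_bar's own z axis and vertical below 0.05 rad and contact force between the fingers and end_bar above 3 N), for 1.5 s.
At the end, for the whole second after the job is handed in: The robot still presses the long bar on the frame: 5 to 16 N in all, over 1 N on each side bar's end, fingers bearing on it with over 3 N; bar still, flat on the slab, touching, square within 0.03 rad, centred within 8 mm (all of step 1 and linear speed of end_bar below 0.01 m/s); the arm keeps its last pose, push and grip.
It fails at once if the long bar is lifted off the slab (more than 10 mm) or tipped (height (world z) of end_bar above 0.01 m or angle between end_bar's own z axis and vertical above 0.2 rad).
It fails at once if the bar is rammed into the frame (over 40 N) (contact force between end_bar and frame above 40 N).
It fails at once if the short bar, sweets, screw dish or palette knife is disturbed (moved more than 20 mm) (distance of any of short_bar, gift_box, screw_dish, palette_knife from where it was at the start of the episode above 0.02 m).
It also fails if it takes over 54 s, if anything falls off the work surface, if the arm or the gripper's body presses on something with over 40 N, if the wrist force passes 120 N, or if a joint passes its speed limit or range.

### The arm

A 7-joint arm with a two-finger parallel gripper is mounted at the origin on the work surface. World frame = base frame: x ahead of the robot, y to its left, z up, the work surface at z = 0. Lengths are in m, angles in rad, forces in N, time in s.
With the tool pointing down it reaches from about 0.4 to 0.925 m from the base axis. Payload 4.1 kg.
Tool frame: the origin (TCP) lies at the centre of the arm's flange, where the gripper is bolted on; the fingertips stand 173 mm ahead of it and the grasp point (between the pads) lies 155 mm ahead of it; z points along the fingers, y is the line along which they close (so a half turn about z gives the same grasp; the last joint's range is limited). The gripper opens to 85 mm and grips with 20 to 120 N. Pads are 22 mm wide; open, the fingers measure 114 mm over their backs; the gripper's body (76 mm by 85 mm) begins 54 mm behind the grasp point. The pads swing forward as they close: fully open they stand 13 mm farther back than shut.
Start: joints at [-1.269, 0.398, 0.045, 1.537, -0.019, 1.207, -0.051], TCP at [0.254, 0.599, 0.405] pointing down, gripper open.
Joint ranges: [-2.82, 2.82], [-0.49, 2.23], [-1.37, 1.46], [0, 2.46], [-1.36, 4.5], [0.23, 2], [-2.94, 2.94]. Speed limits (rad/s): [2.57, 2.57, 3.14, 3.14, 3.14, 3.14, 3.14].

### API

Orientations are given as a rotation vector (axis times angle).
In Python, from plant import read_state, snapshot, close_job, search_frame, masks_of, pinpoint gives the robot as it stands.
- The arm moves only by the shell command python3 -m handwheel 'ROWS' [FORCE]. ROWS is JSON, a list of rows, each an object of numbers: "dx", "dy", "dz": the shift along the world's x, y, z in units of 60 mm (1.0 is 60 mm); "twist": the turn about the world's z in units of 8 degrees (1.0 is 8 degrees); "grip": the opening, from -1 (shut) to 1 (fully open). In form: [{"dx": .., "dy": .., "dz": .., "twist": .., "grip": ..}, ...]. A call has exactly 10 rows; each row shifts and turns the commanded pose from where the row before left it; what a row does not reach is not made up. A row lasts 1/8 s, in which the tool goes at most 62.5 mm and 10.7 degrees, less where a joint would pass 70% of its speed; a pose out of reach is approached as far as the arm can. A call is refused whole if a number of a shift passes 1 or a number of a turn 1, either way. A call with a gripper value outside its range is refused whole. The fingers move at their own pace and stop on an object; FORCE is the grip in N (left out, the last holds). Time passes only in rows, so rows that do not move let the fingers close, or fill a call up. It gives the time, the measured TCP pose, the force, the opening and the grip force at its end, in the units of the state.
- read_state(): the state, without advancing time (a new reading comes with each control period).
- snapshot(name): name is "scene" or "top" or "wrist"; returns a dict with "color" (400x640x3 uint8, blue, green, red), "intrinsics" (3x3 intrinsics, pixels), "xyz" and "orientation" of the camera in the world; the wrist camera has in their place "tool_from_camera" (4x4, takes a point from camera to tool coordinates, whose origin is the TCP and whose axes are the flange's). Camera axes: x right, y down, z forward; pixel columns grow to the right and rows downward; lengths in m; the calibration is good to about 2 mm. A picture is of the moment at which its call begins: read the wrist's pose just before it. There is no depth.
- close_job(): hands the job in; it is judged then, once.
Trained networks look in the newest picture that a camera, given by its name, has taken for a name from the list of things; names that differ only in an ending like _2 or _b are one class to them, and where a whole thing is asked for, a point or a joint stands for the part that bears it (a point fixed in the world has none). Each returns a list of dicts, best first, with "p" (0 to 1); they miss things now and then, are a little off and sometimes report something else, mostly with a low value. They report only what shows in the picture. A call takes as long as a camera call.
- search_frame(camera, label): "point" ([column, row] in pixels, amid what is visible of it).
- masks_of(camera, label): "mask" (400x640 bool, what is visible of it) and "point" ([column, row] in pixels, amid what is visible of it).
- pinpoint(camera, label): "point" ([column, row] in pixels: a listed point, or the origin of a listed thing).
The state is a dict: "time": time; "joints": joint angles; "qvel": joint speeds; "joint_efforts": joint torques, N m; "eef_pos": TCP position; "eef_rot": TCP orientation; "force": force on the tool from outside, world axes, zero at the start; "moment": the same for the moment, N m; "gripper_width": finger opening in m; "grasp_force": force on a finger pad.
Only numpy, scipy, OpenCV 4.12 (cv2) and the standard library are available. Lean on these libraries where they do the work, as an engineer would, in place of code of your own. Each camera call takes 0.05 s, during which the arm holds its last target. There are 200 camera calls.

## Working session

There is one attempt and no reset: what is moved stays moved. The work goes in short steps, Python scripts to look and compute and a shell command to move; the robot and the scene stay as the last step left them, time stands still between calls to the robot, and variables do not carry over. Pictures are saved under pics/ and viewed, at most 10 in all, crops included, and the job is handed in when it is done.

```bash
mkdir -p pics; ls
cat > h.py <<'E'
import numpy as np, cv2
from scipy.spatial.transform import Rotation as R
from plant import *
def cam(name):
    s=read_state(); im=snapshot(name); K=np.array(im["intrinsics"])
    if "tool_from_camera" in im:
        T=np.eye(4); T[:3,:3]=R.from_rotvec(s["eef_rot"]).as_matrix(); T[:3,3]=s["eef_pos"]
        C=T@np.array(im["tool_from_camera"])
    else:
        C=np.eye(4); o=np.array(im["orientation"]); C[:3,:3]=o if o.shape==(3,3) else R.from_rotvec(o).as_matrix(); C[:3,3]=im["xyz"]
    return im["color"],K,C
def ray(p,K,C):
    d=C[:3,:3]@np.linalg.solve(K,[p[0],p[1],1.]); return C[:3,3],d/np.linalg.norm(d)
def onz(p,K,C,z):
    o,d=ray(p,K,C); return o+d*(z-o[2])/d[2]
def tri(rays):
    A=sum(np.eye(3)-np.outer(d,d) for o,d in rays); b=sum((np.eye(3)-np.outer(d,d))@o for o,d in rays)
    return np.linalg.solve(A,b)
E
python3 - <<'E'
from h import *
np.set_printoptions(precision=4,suppress=True)
s=read_state(); print(s)
V={}
for c in ("top","scene"):
    im,K,C=cam(c); cv2.imwrite(f"pics/{c}0.png",im); print(c,C[:3,3]); V[c]={}
    for l in ["end_bar","short_bar","frame","side_left","side_right","gift_box","screw_dish","palette_knife"]:
        r=pinpoint(c,l)
        print(c,l,[(np.round(a["point"],1),round(a["p"],2),onz(a["point"],K,C,0)[:2]) for a in r[:3]])
        if r: V[c][l]=ray(r[0]["point"],K,C)
for l in V["top"]:
    if l in V["scene"]: print("tri",l,tri([V["top"][l],V["scene"][l]]))
E
```

```text
pics
{'time': 0.0, 'joints': array([-1.269 ,  0.3992,  0.045 ,  1.5379, -0.0187,  1.2069, -0.0507]), 'qvel': array([ 0.001 ,  0.0022,  0.0015, -0.0002, -0.0013, -0.0014, -0.0019]), 'joint_efforts': array([ -0.0002, -47.5126,   1.3644, -25.4225,   0.0116,   0.0096,
         0.    ]), 'eef_pos': array([0.2534, 0.5982, 0.4037]), 'eef_rot': array([-0.6251, -3.0785,  0.003 ]), 'force': array([-0.1545,  0.0477,  0.832 ]), 'moment': array([ 0.0256,  0.078 , -0.0357]), 'grasp_force': 0.0, 'gripper_width': 0.08558412282900368}
top [ 0.4719 -0.0471  1.1944]
top end_bar [(array([394.9, 247.5]), 0.81, array([ 0.4659, -0.2575]))]
top short_bar [(array([212.4, 233.6]), 0.71, array([0.4915, 0.2546])), (array([248.1, 201.3]), 0.53, array([0.5851, 0.1577]))]
top frame []
top side_left [(array([247.5, 202.6]), 0.72, array([0.5814, 0.1592]))]
top side_right [(array([325.3, 189.3]), 0.65, array([ 0.6246, -0.0596]))]
top gift_box [(array([174.3, 162.9]), 0.95, array([0.69  , 0.3732]))]
top screw_dish [(array([414.5, 158.5]), 0.94, array([ 0.7189, -0.3106]))]
top palette_knife [(array([461.3, 187.7]), 0.6
[... 172 characters left out ...]
, 0.6, array([0.4915, 0.2506]))]
scene frame []
scene side_left [(array([373. , 250.2]), 0.95, array([0.5848, 0.1608]))]
scene side_right [(array([300.5, 219.5]), 0.77, array([ 0.6192, -0.0567]))]
scene gift_box [(array([431.3, 323.7]), 0.94, array([0.6812, 0.3799]))]
scene screw_dish [(array([215.5, 199.5]), 0.85, array([ 0.7145, -0.3013]))]
scene palette_knife [(array([201.3, 172.8]), 0.59, array([ 0.6607, -0.4307]))]
tri end_bar [ 0.4669 -0.256   0.0148]
tri short_bar [0.4923 0.2526 0.0022]
tri side_left [ 0.5819  0.1596 -0.0035]
tri side_right [ 0.6226 -0.0574  0.0025]
tri gift_box [0.687  0.3764 0.0039]
tri screw_dish [ 0.7159 -0.3073 -0.0014]
tri palette_knife [ 0.6439 -0.4525 -0.0223]
```

Run:
```python
from h import *
im=cv2.imread("pics/top0.png"); cv2.imwrite("pics/top0c.png",cv2.resize(im[110:310,150:470],None,fx=2.5,fy=2.5,interpolation=cv2.INTER_CUBIC))
np.set_printoptions(precision=4,suppress=True)
for c in ("top","scene"):
  im,K,C=cam(c)
  for l in ("end_bar","short_bar"):
    for m in masks_of(c,l)[:2]:
        r=cv2.minAreaRect(np.argwhere(m["mask"])[:,::-1].astype(np.float32)); 
        b=cv2.boxPoints(r); w=np.array([onz(p,K,C,0.03)[:2] for p in b])
        print(c,l,m["p"],r,"\n",w, w.mean(0),[np.linalg.norm(w[i]-w[i-1]) for i in range(2)])
```

```text
top end_bar 0.86 ((394.9862976074219, 246.13014221191406), (9.215904235839844, 96.19330596923828), 87.87889862060547) 
 [[ 0.474  -0.1213]
 [ 0.4905 -0.3822]
 [ 0.4656 -0.3831]
 [ 0.4491 -0.1227]] [ 0.4698 -0.2523] [np.float64(0.024962598121925264), np.float64(0.2614283743672201)]
scene end_bar 0.64 ((284.5665588378906, 162.35263061523438), (76.4669418334961, 11.759620666503906), 24.304548263549805) 
 [[ 0.5193 -0.3677]
 [ 0.4674 -0.3989]
 [ 0.45   -0.1178]
 [ 0.498  -0.0972]] [ 0.4837 -0.2454] [np.float64(0.27125805395894714), np.float64(0.060558289347950184)]
scene short_bar 0.63 ((424.29632568359375, 242.5729217529297), (71.59555053710938, 13.447220802307129), 34.75591278076172) 
 [[0.5134 0.1663]
 [0.465  0.1601]
 [0.496  0.3459]
 [0.5394 0.3471]] [0.5034 0.2548] [np.float64(0.18263417379228084), np.float64(0.04878817180977404)]
```

View pics/top0c.png

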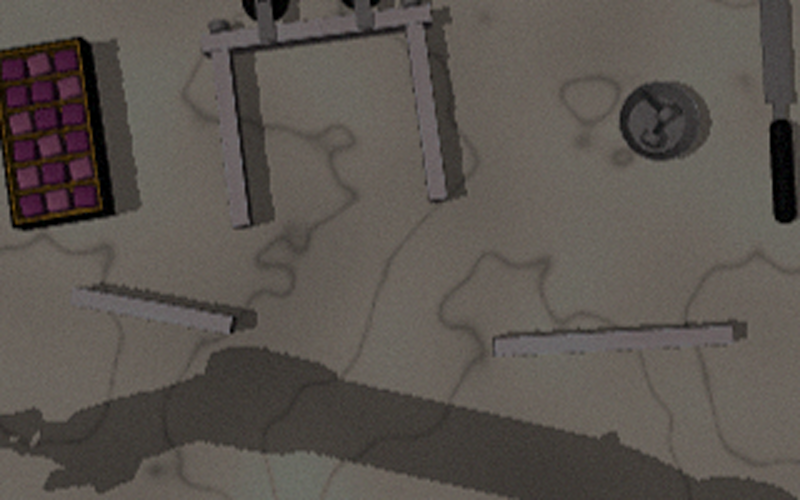

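View pics/scene0.png

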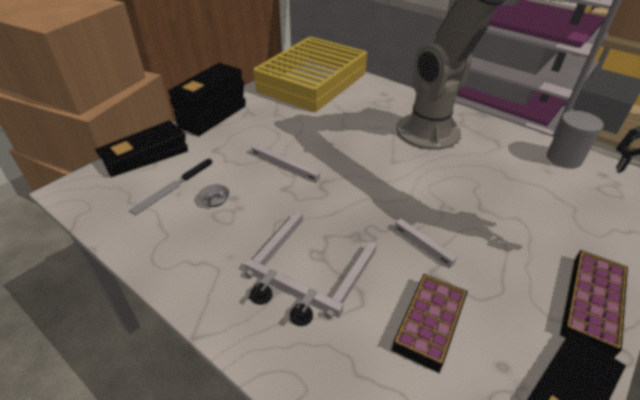

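The crop shows the short bar on the left at about (155,308), and the long bar on the right at about (615,340). The frame's open ends are at about (240,225) and (437,198). The scene view agrees. I'll swing over now and check with the wrist camera on the way.

```bash
python3 -m handwheel '[{"dx":0.5,"dy":-0.9,"twist":-0.9,"grip":1},{"dx":0.5,"dy":-0.9,"twist":-0.9,"grip":1},{"dx":0.5,"dy":-0.9,"twist":-0.9,"grip":1},{"dx":0.5,"dy":-0.9,"twist":-0.9,"grip":1},{"dx":0.5,"dy":-0.9,"twist":-0.9,"grip":1},{"dx":0.5,"dy":-0.9,"twist":-0.9,"grip":1},{"dx":0.3,"dy":-0.9,"twist":-0.9,"grip":1},{"dx":0,"dy":-0.9,"twist":-0.8,"grip":1},{"dx":0,"dy":-0.9,"twist":-0.8,"grip":1},{"dx":0,"dy":0,"twist":0,"grip":1}]'
cat > look.py <<'E'
from h import *
import sys
np.set_printoptions(precision=4,suppress=True)
s=read_state(); im,K,C=cam("wrist"); cv2.imwrite(f"pics/{sys.argv[1]}.png",im); M=R.from_rotvec(s["eef_rot"]).as_matrix()
print("t",s["time"],"tcp",s["eef_pos"],"tool y angle",np.degrees(np.arctan2(M[1,1],M[0,1])),"tool z",M[:,2],"cam",C[:3,3])
for l in sys.argv[2:]:
    print(l,[(np.round(a["point"],1),round(a["p"],2),onz(a["point"],K,C,0)[:2]) for a in pinpoint("wrist",l)[:2]])
    for m in masks_of("wrist",l)[:1]:
        r=cv2.minAreaRect(np.argwhere(m["mask"])[:,::-1].astype(np.float32)); b=cv2.boxPoints(r)
        print(" mask",round(m["p"],2),np.round(b).tolist(),"z=.03:",[onz(p,K,C,.03)[:2] for p in b])
E
python3 look.py w1 side_left side_right
```

```text
t 1.2 tcp [0.2536 0.5985 0.4047] tool y angle 67.04094606755645 tool z [ 0.0001  0.     -1.    ] cam [0.1844 0.6286 0.374 ]
side_left []
side_right []$[0]: bad value
```

```bash
python3 -m handwheel '[{"dx":0.5,"dy":-0.9,"dz":0,"twist":-0.9,"grip":1},{"dx":0.5,"dy":-0.9,"dz":0,"twist":-0.9,"grip":1},{"dx":0.5,"dy":-0.9,"dz":0,"twist":-0.9,"grip":1},{"dx":0.5,"dy":-0.9,"dz":0,"twist":-0.9,"grip":1},{"dx":0.5,"dy":-0.9,"dz":0,"twist":-0.9,"grip":1},{"dx":0.5,"dy":-0.9,"dz":0,"twist":-0.9,"grip":1},{"dx":0.3,"dy":-0.9,"dz":0,"twist":-0.9,"grip":1},{"dx":0,"dy":-0.9,"dz":0,"twist":-0.8,"grip":1},{"dx":0,"dy":-0.9,"dz":0,"twist":-0.8,"grip":1},{"dx":0,"dy":0,"dz":0,"twist":0,"grip":1}]'
python3 look.py w1 side_left side_right
```

```text
time: 2.7
eef_pos: [0.4516, 0.1077, 0.4051]
eef_rot: [2.155, 2.285, 0.0]
force: [0.2, 0.3, -0.3]
gripper_width: 0.0852
grasp_force: 0.0
t 2.7 tcp [0.4516 0.1077 0.4051] tool y angle 3.3420267925709726 tool z [ 0.0005 -0.0001 -1.    ] cam [0.4471 0.1834 0.3744]
side_left [(array([447.7, 121.3]), 0.59, array([0.5854, 0.1615])), (array([367.4,  20.2]), 0.26, array([0.4897, 0.2539]))]
 mask 0.77 [[448.0, 112.0], [639.0, 94.0], [641.0, 119.0], [451.0, 137.0]] z=.03: [array([0.5733, 0.172 ]), array([0.7541, 0.1998]), array([0.7642, 0.1769]), array([0.5797, 0.1483])]
side_right []
 mask 0.62 [[481.0, 288.0], [628.0, 277.0], [630.0, 308.0], [483.0, 319.0]] z=.03: [array([ 0.6435, -0.0207]), array([0.8075, 0.0033]), array([ 0.823 , -0.0359]), array([ 0.6542, -0.061 ])]
```

```bash
python3 -m handwheel '[{"dx":0.3,"dy":-0.6,"dz":0,"twist":0,"grip":1},{"dx":0.3,"dy":-0.6,"dz":0,"twist":0,"grip":1},{"dx":0.3,"dy":-0.6,"dz":0,"twist":0,"grip":1},{"dx":0.3,"dy":-0.6,"dz":0,"twist":0,"grip":1},{"dx":0,"dy":0,"dz":0,"twist":0,"grip":1},{"dx":0,"dy":0,"dz":0,"twist":0,"grip":1},{"dx":0,"dy":0,"dz":0,"twist":0,"grip":1},{"dx":0,"dy":0,"dz":0,"twist":0,"grip":1},{"dx":0,"dy":0,"dz":0,"twist":0,"grip":1},{"dx":0,"dy":0,"dz":0,"twist":0,"grip":1}]'
python3 look.py w2 side_left side_right
python3 -m handwheel '[{"dx":-0.3,"dy":-0.9,"dz":0,"twist":0,"grip":0.5},{"dx":-0.3,"dy":-0.9,"dz":0,"twist":0,"grip":0.5},{"dx":-0.3,"dy":-0.9,"dz":0,"twist":0,"grip":0.5},{"dx":0,"dy":-0.9,"dz":0,"twist":0,"grip":0.5},{"dx":0,"dy":0,"dz":0,"twist":0,"grip":0.5},{"dx":0,"dy":0,"dz":0,"twist":0,"grip":0.5},{"dx":0,"dy":0,"dz":0,"twist":0,"grip":0.5},{"dx":0,"dy":0,"dz":0,"twist":0,"grip":0.5},{"dx":0,"dy":0,"dz":0,"twist":0,"grip":0.5},{"dx":0,"dy":0,"dz":0,"twist":0,"grip":0.5}]'
python3 look.py w3 end_bar
```

```text
time: 4.2
eef_pos: [0.5235, -0.0313, 0.4048]
eef_rot: [2.145, 2.295, 0.0]
force: [0.1, 0.4, -0.3]
gripper_width: 0.0859
grasp_force: 0.0
t 4.2 tcp [ 0.5235 -0.0313  0.4048] tool y angle 3.8639230190214575 tool z [ 0.0002  0.0002 -1.    ] cam [0.5183 0.0443 0.3741]
side_left []
side_right [(array([406.2, 189.4]), 0.97, array([ 0.6229, -0.0545]))]
 mask 0.59 [[405.0, 183.0], [604.0, 166.0], [607.0, 192.0], [407.0, 209.0]] z=.03: [array([ 0.6118, -0.0398]), array([ 0.8133, -0.0079]), array([ 0.8244, -0.0354]), array([ 0.6183, -0.0685])]
time: 5.7
eef_pos: [0.4697, -0.2472, 0.4048]
eef_rot: [2.145, 2.295, 0.0]
force: [-0.6, -0.0, -0.1]
gripper_width: 0.064
grasp_force: 0.0
t 5.7 tcp [ 0.4697 -0.2472  0.4048] tool y angle 3.875493692900704 tool z [ 0.0003  0.0001 -1.    ] cam [ 0.4645 -0.1715  0.3741]
end_bar [(array([320.9, 171.5]), 0.64, array([ 0.4709, -0.2562]))]
 mask 0.71 [[309.0, 37.0], [330.0, 37.0], [333.0, 285.0], [312.0, 285.0]] z=.03: [array([ 0.4513, -0.1239]), array([ 0.4701, -0.1224]), array([ 0.4931, -0.3805]), array([ 0.4698, -0.3824])]
```

View pics/w2.png

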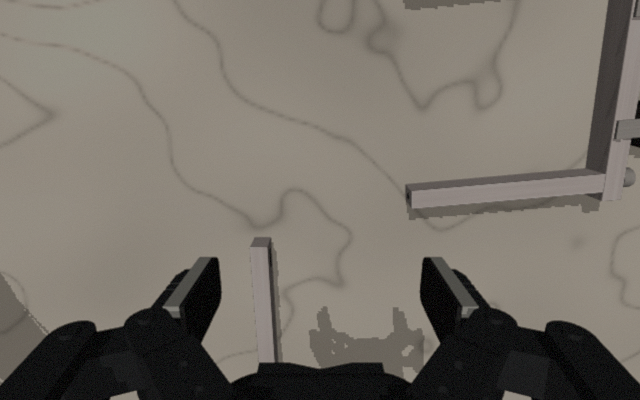

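View pics/w3.png

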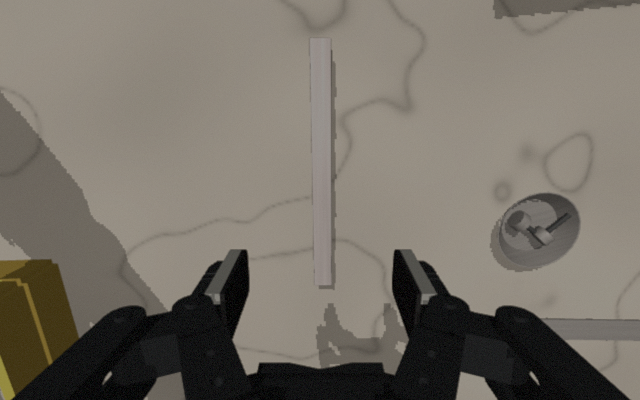

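w2 shows the right open end at about (408,195). w3 shows the long bar from (320,38) to (323,288), between the fingers. Bar centre is about (0.471,-0.252) with yaw about 4°, so I'll descend and close lightly.

```bash
python3 -m handwheel '[{"dx":0.02,"dy":-0.08,"dz":-0.9,"twist":0,"grip":0.5},{"dx":0,"dy":0,"dz":-0.9,"twist":0,"grip":0.5},{"dx":0,"dy":0,"dz":-0.9,"twist":0,"grip":0.5},{"dx":0,"dy":0,"dz":-0.6,"twist":0,"grip":0.5},{"dx":0,"dy":0,"dz":-0.3,"twist":0,"grip":0.5},{"dx":0,"dy":0,"dz":-0.1,"twist":0,"grip":0.5},{"dx":0,"dy":0,"dz":-0.08,"twist":0,"grip":0.5},{"dx":0,"dy":0,"dz":0,"twist":0,"grip":0.5},{"dx":0,"dy":0,"dz":0,"twist":0,"grip":0.5},{"dx":0,"dy":0,"dz":0,"twist":0,"grip":0.5}]' 20
python3 -m handwheel '[{"dx":0,"dy":0,"dz":0,"twist":0,"grip":0.2},{"dx":0,"dy":0,"dz":0,"twist":0,"grip":0},{"dx":0,"dy":0,"dz":0,"twist":0,"grip":-0.2},{"dx":0,"dy":0,"dz":0,"twist":0,"grip":-0.4},{"dx":0,"dy":0,"dz":0,"twist":0,"grip":-0.6},{"dx":0,"dy":0,"dz":0,"twist":0,"grip":-0.8},{"dx":0,"dy":0,"dz":0,"twist":0,"grip":-1},{"dx":0,"dy":0,"dz":0,"twist":0,"grip":-1},{"dx":0,"dy":0,"dz":0,"twist":0,"grip":-1},{"dx":0,"dy":0,"dz":0,"twist":0,"grip":-1}]' 20
python3 look.py w4 end_bar
```

```text
time: 7.1
eef_pos: [0.471, -0.2524, 0.1785]
eef_rot: [2.145, 2.294, 0.001]
force: [-0.5, 0.4, 0.3]
gripper_width: 0.0639
grasp_force: 0.0
time: 8.35
eef_pos: [0.4709, -0.2523, 0.178]
eef_rot: [2.146, 2.294, 0.0]
force: [2.0, 0.5, 0.6]
gripper_width: 0.0193
grasp_force: 20.3
t 8.35 tcp [ 0.4709 -0.2523  0.178 ] tool y angle 3.8376704977567546 tool z [ 0.0004 -0.0002 -1.    ] cam [ 0.4658 -0.1767  0.1473]
end_bar [(array([319.9, 261.3]), 0.59, array([ 0.4708, -0.2539]))]
 mask 0.65 [[287.0, 0.0], [351.0, 0.0], [351.0, 367.0], [287.0, 367.0]] z=.03: [array([ 0.4538, -0.1506]), array([ 0.4733, -0.1493]), array([ 0.4862, -0.2868]), array([ 0.4592, -0.2886])]
```

```bash
python3 -m handwheel '[{"dx":0.15,"dy":0.2,"dz":0,"twist":0.1,"grip":-1},{"dx":0.2,"dy":0.3,"dz":0,"twist":0.1,"grip":-1},{"dx":0.2,"dy":0.3,"dz":0,"twist":0.1,"grip":-1},{"dx":0.2,"dy":0.3,"dz":0,"twist":0.1,"grip":-1},{"dx":0.2,"dy":0.3,"dz":0,"twist":0.1,"grip":-1},{"dx":0.2,"dy":0.3,"dz":0,"twist":0.1,"grip":-1},{"dx":0.2,"dy":0.3,"dz":0,"twist":0.1,"grip":-1},{"dx":0.1,"dy":0.3,"dz":0,"twist":0.1,"grip":-1},{"dx":0,"dy":0.3,"dz":0,"twist":0,"grip":-1},{"dx":0,"dy":0.3,"dz":0,"twist":0,"grip":-1}]'
python3 -m handwheel '[{"dx":0,"dy":0.3,"dz":0,"twist":0,"grip":-1},{"dx":0,"dy":0.3,"dz":0,"twist":0,"grip":-1},{"dx":0,"dy":0.3,"dz":0,"twist":0,"grip":-1},{"dx":0,"dy":0.3,"dz":0,"twist":0,"grip":-1},{"dx":0,"dy":0.3,"dz":0,"twist":0,"grip":-1},{"dx":0,"dy":0.3,"dz":0,"twist":0,"grip":-1},{"dx":0,"dy":0.2,"dz":0,"twist":0,"grip":-1},{"dx":0,"dy":0,"dz":0,"twist":0,"grip":-1},{"dx":0,"dy":0,"dz":0,"twist":0,"grip":-1},{"dx":0,"dy":0,"dz":0,"twist":0,"grip":-1}]'
python3 look.py w5 end_bar side_left side_right
python3 - <<'E'
from h import *
np.set_printoptions(precision=4,suppress=True)
for c in ("top","scene"):
    im,K,C=cam(c); cv2.imwrite(f"pics/{c}5.png",im)
    for l in ["end_bar","side_left","side_right"]:
        print(c,l,[(np.round(a["point"],1),round(a["p"],2),onz(a["point"],K,C,0)[:2]) for a in pinpoint(c,l)[:2]])
    if c=="top": cv2.imwrite("pics/top5c.png",cv2.resize(im[130:260,190:390],None,fx=4,fy=4,interpolation=cv2.INTER_CUBIC))
E
```

```text
time: 9.75
eef_pos: [0.5576, -0.0773, 0.178]
eef_rot: [2.015, 2.41, 0.0]
force: [0.5, -2.5, 3.1]
gripper_width: 0.0197
grasp_force: 20.9
time: 11.0
eef_pos: [0.5579, 0.0431, 0.178]
eef_rot: [-2.012, -2.411, -0.002]
force: [0.3, 3.2, 3.7]
gripper_width: 0.0197
grasp_force: 21.2
t 11.0 tcp [0.5579 0.0431 0.178 ] tool y angle 10.297898527469668 tool z [ 0.      0.0021 -1.    ] cam [0.5443 0.1178 0.1474]
end_bar [(array([321.2, 258.7]), 0.76, array([0.5584, 0.0434]))]
 mask 0.8 [[286.0, 0.0], [350.0, 0.0], [350.0, 367.0], [286.0, 367.0]] z=.03: [array([0.5292, 0.1426]), array([0.5484, 0.1461]), array([0.5766, 0.0109]), array([0.55  , 0.0061])]
side_left [(array([447. ,   0.8]), 0.9, array([0.5862, 0.1598]))]
side_right []
top end_bar [(array([287.7, 211.6]), 0.52, array([0.5588, 0.0448]))]
top side_left [(array([247.9, 203.4]), 0.86, array([0.5792, 0.158 ])), (array([414.5, 160.7]), 0.62, array([ 0.7125, -0.3107]))]
top side_right [(array([329.8, 190.7]), 0.71, array([ 0.621 , -0.0724]))]
scene end_bar [(array([344.5, 223.3]), 0.61, array([0.5535, 0.0461]))]
scene side_left [(array([371.8, 252.2]), 0.71, array([0.5924, 0.1622]))]
scene side_right [(array([300.7, 217.9]), 0.87, array([ 0.6141, -0.0604]))]
```

View pics/top5c.png

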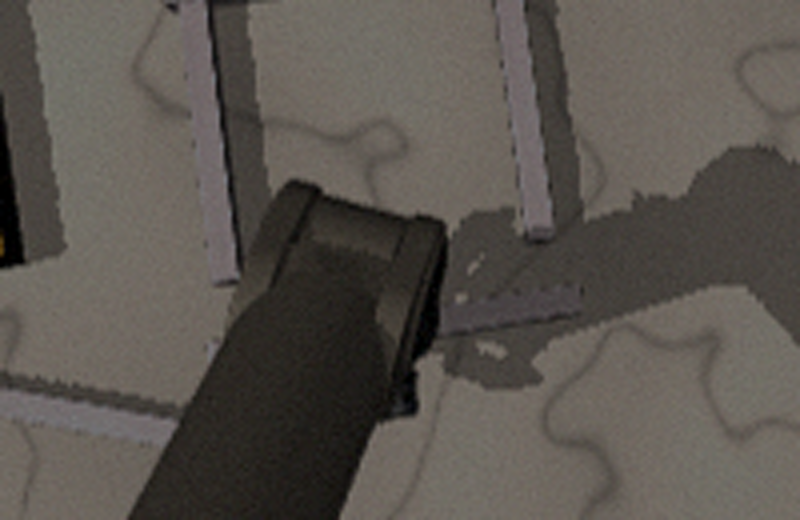

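View pics/w5.png

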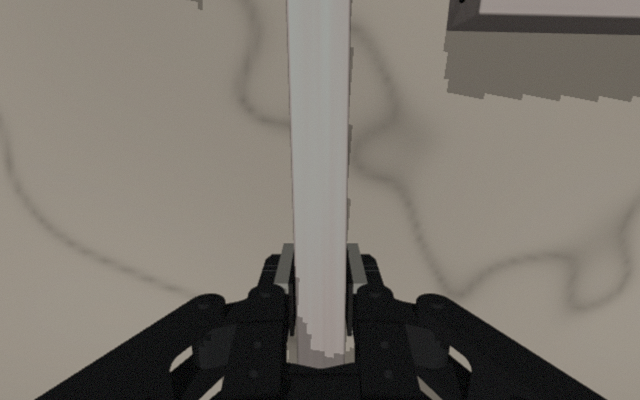

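w5 shows the bar gripped, with the side bar's edge square to it (end at about (450,15)). In the top crop the right overhang looks a few mm long: bar end at about (581,303), frame corner at about (551,232). I'll check that with numbers.

```bash
python3 - <<'E'
from h import *
np.set_printoptions(precision=4,suppress=True)
im,K,C=cam("top")
L,Rr=np.array([.584,.160]),np.array([.6225,-.057]); F=(L+Rr)/2; y=(L-Rr)/np.linalg.norm(L-Rr); x=np.array([y[1],-y[0]])
print(F,np.degrees(np.arctan2(x[1],x[0])))
f=lambda w:np.array([(w-F)@x,(w-F)@y])
for n,p in dict(Lout=(216,284),Lin=(239,282),Rin=(526,232),Rout=(551,230),Rb0=(582,288),Rb1=(580,316)).items():
    q=(p[0]/4+190-.375,p[1]/4+130-.375); print(n,f(onz(q,K,C,.03)[:2]))
out=[]
for nm in("side_left","side_right","end_bar"):
    for m in masks_of("top",nm)[:1]:
        pts=np.argwhere(m["mask"])[:,::-1]; w=np.array([f(onz(p,K,C,.03)[:2]) for p in pts[::1]]); print(nm,m["p"],len(w),"x",w[:,0].min(),w[:,0].max(),"y",np.percentile(w[:,1],[0,2,50,98,100]))
        if "side" in nm:
            c=w[(w[:,0]<.15)]; print(" slope deg",np.degrees(np.polyfit(c[:,0],c[:,1],1)[0]))
big=cv2.resize(im[170:230,230:350],None,fx=6.6,fy=6.6,interpolation=cv2.INTER_CUBIC); cv2.imwrite("pics/t6.png",cv2.convertScaleAbs(big,alpha=2))
E
python3 - <<'E'
from h import *
im,K,C=cam("scene"); cv2.imwrite("pics/s6.png",cv2.resize(im[170:300,240:440],None,fx=4,fy=4,interpolation=cv2.INTER_CUBIC))
E
```

```text
[0.6033 0.0515] 10.060689795322993
Lout [0.0007 0.1151]
Lin [-0.0003  0.0992]
Rin [ 0.0043 -0.1015]
Rout [ 0.003  -0.1187]
Rb0 [-0.0399 -0.1337]
Rb1 [-0.0588 -0.1294]
side_left 0.8 581 x -0.0016924384830712858 0.20035513879246175 y [0.0917 0.094  0.1052 0.1164 0.1186]
 slope deg -0.79091299629128
side_right 0.7 463 x -0.00428493588024694 0.19335389755177823 y [-0.1238 -0.1223 -0.1124 -0.1033 -0.1014]
 slope deg -0.6235628699041834
end_bar 0.88 314 x -0.06141221129094422 -0.03564181472185098 y [-0.1324 -0.1304 -0.0824  0.1228  0.1264]
```

View pics/s6.png

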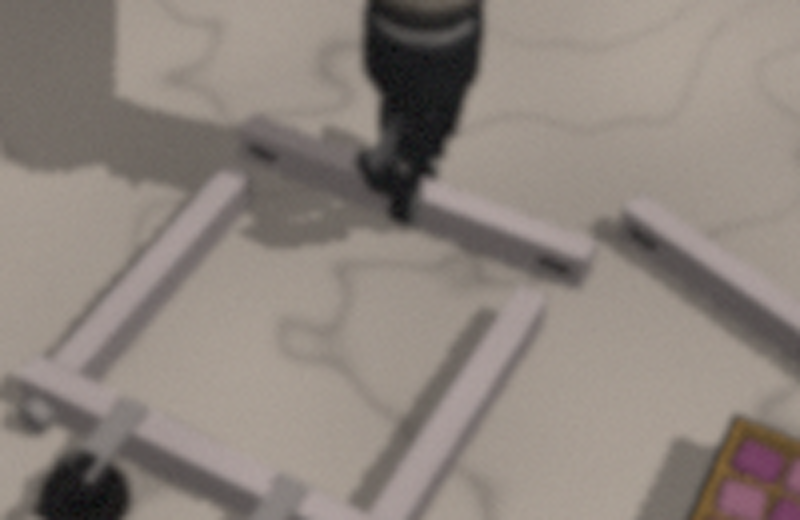

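The scene crop shows the bar parallel to the open ends at about (235,180) and (530,300), with its slots symmetric about them. By the masks it is centred to about 1 mm. I'll advance 25 mm, then loosen the grip so only the rear finger pushes.

```bash
python3 -m handwheel '[{"dx":0.08,"dy":0.014,"dz":0,"twist":0,"grip":-1},{"dx":0.08,"dy":0.014,"dz":0,"twist":0,"grip":-1},{"dx":0.08,"dy":0.014,"dz":0,"twist":0,"grip":-1},{"dx":0.08,"dy":0.014,"dz":0,"twist":0,"grip":-1},{"dx":0.08,"dy":0.014,"dz":0,"twist":0,"grip":-1},{"dx":0,"dy":0,"dz":0,"twist":0,"grip":-0.34},{"dx":0,"dy":0,"dz":0,"twist":0,"grip":-0.34},{"dx":0,"dy":0,"dz":0,"twist":0,"grip":-0.34},{"dx":0,"dy":0,"dz":0,"twist":0,"grip":-0.34},{"dx":0,"dy":0,"dz":0,"twist":0,"grip":-0.34}]'
python3 -c "from h import *;print(read_state()['force'],read_state()['eef_pos'])"
```

```text
time: 13.25
eef_pos: [0.5817, 0.0459, 0.1779]
eef_rot: [2.014, 2.411, -0.0]
force: [0.4, 0.1, -0.8]
gripper_width: 0.028
grasp_force: 0.0
[ 0.36559243  0.13126157 -0.75689735] [0.58174034 0.04591192 0.1778738 ]
```

```bash
python3 -m handwheel '[{"dx":0.02,"dy":0.0035,"dz":0,"twist":0,"grip":-0.34},{"dx":0.02,"dy":0.0035,"dz":0,"twist":0,"grip":-0.34},{"dx":0.02,"dy":0.0035,"dz":0,"twist":0,"grip":-0.34},{"dx":0.02,"dy":0.0035,"dz":0,"twist":0,"grip":-0.34},{"dx":0.02,"dy":0.0035,"dz":0,"twist":0,"grip":-0.34},{"dx":0.02,"dy":0.0035,"dz":0,"twist":0,"grip":-0.34},{"dx":0.02,"dy":0.0035,"dz":0,"twist":0,"grip":-0.34},{"dx":0.01,"dy":0.0018,"dz":0,"twist":0,"grip":-0.34},{"dx":0.01,"dy":0.0018,"dz":0,"twist":0,"grip":-0.34},{"dx":0,"dy":0,"dz":0,"twist":0,"grip":-0.34}]'
```

```text
time: 14.5
eef_pos: [0.5914, 0.0477, 0.1779]
eef_rot: [2.014, 2.411, 0.0]
force: [-1.0, -0.4, -1.4]
gripper_width: 0.0283
grasp_force: 0.7
```

```bash
python3 -m handwheel '[{"dx":0.008,"dy":0.0014,"dz":0,"twist":0,"grip":-0.34},{"dx":0.008,"dy":0.0014,"dz":0,"twist":0,"grip":-0.34},{"dx":0.008,"dy":0.0014,"dz":0,"twist":0,"grip":-0.34},{"dx":0.008,"dy":0.0014,"dz":0,"twist":0,"grip":-0.34},{"dx":0.008,"dy":0.0014,"dz":0,"twist":0,"grip":-0.34},{"dx":0.008,"dy":0.0014,"dz":0,"twist":0,"grip":-0.34},{"dx":0.008,"dy":0.0014,"dz":0,"twist":0,"grip":-0.34},{"dx":0.008,"dy":0.0014,"dz":0,"twist":0,"grip":-0.34},{"dx":0,"dy":0,"dz":0,"twist":0,"grip":-0.34},{"dx":0,"dy":0,"dz":0,"twist":0,"grip":-0.34}]'
```

```text
time: 15.75
eef_pos: [0.5953, 0.0483, 0.178]
eef_rot: [2.014, 2.411, 0.0]
force: [-1.6, -0.8, -0.4]
gripper_width: 0.0282
grasp_force: 0.7
```

```bash
python3 -m handwheel '[{"dx":0.008,"dy":0.0014,"dz":0,"twist":0,"grip":-0.34},{"dx":0.008,"dy":0.0014,"dz":0,"twist":0,"grip":-0.34},{"dx":0.008,"dy":0.0014,"dz":0,"twist":0,"grip":-0.34},{"dx":0.008,"dy":0.0014,"dz":0,"twist":0,"grip":-0.34},{"dx":0,"dy":0,"dz":0,"twist":0,"grip":-0.34},{"dx":0,"dy":0,"dz":0,"twist":0,"grip":-0.34},{"dx":0,"dy":0,"dz":0,"twist":0,"grip":-0.34},{"dx":0,"dy":0,"dz":0,"twist":0,"grip":-0.34},{"dx":0,"dy":0,"dz":0,"twist":0,"grip":-0.34},{"dx":0,"dy":0,"dz":0,"twist":0,"grip":-0.34}]'
```

```text
time: 17.0
eef_pos: [0.5971, 0.0487, 0.178]
eef_rot: [-2.014, -2.411, -0.0]
force: [-3.7, -0.0, 2.8]
gripper_width: 0.0282
grasp_force: 1.7
```

```bash
python3 -m handwheel '[{"dx":0.005,"dy":0.0009,"dz":0,"twist":0,"grip":-0.34},{"dx":0.005,"dy":0.0009,"dz":0,"twist":0,"grip":-0.34},{"dx":0,"dy":0,"dz":0,"twist":0,"grip":-0.34},{"dx":0,"dy":0,"dz":0,"twist":0,"grip":-0.34},{"dx":0,"dy":0,"dz":0,"twist":0,"grip":-0.34},{"dx":0,"dy":0,"dz":0,"twist":0,"grip":-0.34},{"dx":0,"dy":0,"dz":0,"twist":0,"grip":-0.34},{"dx":0,"dy":0,"dz":0,"twist":0,"grip":-0.34},{"dx":0,"dy":0,"dz":0,"twist":0,"grip":-0.34},{"dx":0,"dy":0,"dz":0,"twist":0,"grip":-0.34}]'
python3 look.py w7 side_left side_right
python3 - <<'E'
from h import *
im,K,C=cam("top")
a=cv2.resize(im[160:225,230:350],None,fx=6.6,fy=6.6,interpolation=cv2.INTER_CUBIC)
im,K,C=cam("scene"); print([(p["point"],onz(p["point"],K,C,0)[:2]) for p in pinpoint("scene","end_bar")[:1]])
cv2.imwrite("pics/s7.png",cv2.resize(im[180:270,270:400],None,fx=6,fy=6,interpolation=cv2.INTER_CUBIC))
E
```

```text
time: 18.25
eef_pos: [0.5978, 0.0488, 0.178]
eef_rot: [2.014, 2.411, 0.001]
force: [-2.0, 0.7, 1.5]
gripper_width: 0.0281
grasp_force: 1.2
t 18.25 tcp [0.5978 0.0488 0.178 ] tool y angle 10.248470742596036 tool z [ 0.0003  0.0002 -1.    ] cam [0.5843 0.1235 0.1473]
side_left []
 mask 0.68 [[344.0, 0.0], [639.0, 0.0], [639.0, 31.0], [344.0, 31.0]] z=.03: [array([0.5867, 0.1512]), array([0.6752, 0.1672]), array([0.679 , 0.1592]), array([0.5884, 0.1428])]
side_right []
[([334.5, 230.7], array([0.59312199, 0.0419839 ]))]
```

View pics/s7.png

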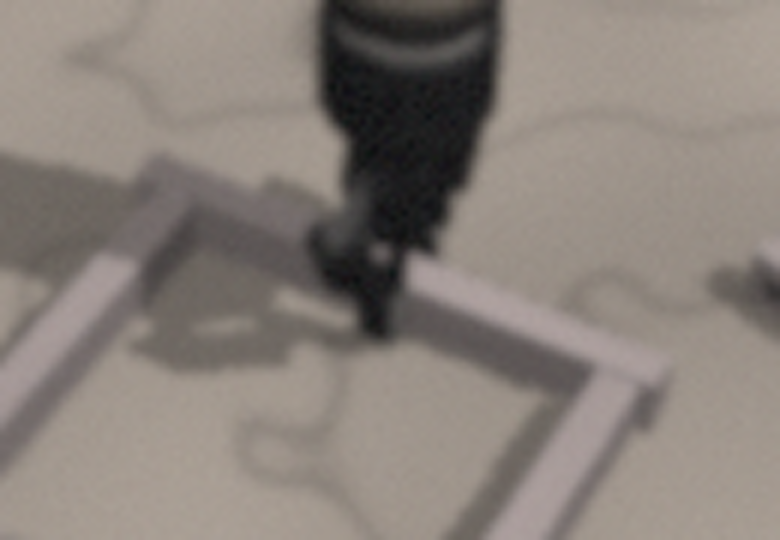

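View pics/w7.png

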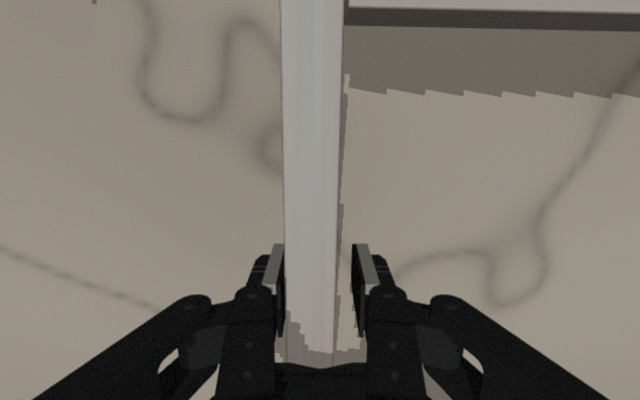

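s7 shows the bar meeting both side bars, near (170,200) and (610,375), with even overhangs. w7 shows the rear pad bearing on the bar and the left end touching near (345,10). Now I'll raise the push in small steps.

```bash
python3 -m handwheel '[{"dx":0.006,"dy":0.001,"dz":0,"twist":0,"grip":-0.34},{"dx":0.006,"dy":0.001,"dz":0,"twist":0,"grip":-0.34},{"dx":0,"dy":0,"dz":0,"twist":0,"grip":-0.34},{"dx":0,"dy":0,"dz":0,"twist":0,"grip":-0.34},{"dx":0,"dy":0,"dz":0,"twist":0,"grip":-0.34},{"dx":0,"dy":0,"dz":0,"twist":0,"grip":-0.34},{"dx":0,"dy":0,"dz":0,"twist":0,"grip":-0.34},{"dx":0,"dy":0,"dz":0,"twist":0,"grip":-0.34},{"dx":0,"dy":0,"dz":0,"twist":0,"grip":-0.34},{"dx":0,"dy":0,"dz":0,"twist":0,"grip":-0.34}]'
```

```text
time: 19.9
eef_pos: [0.5984, 0.0487, 0.1779]
eef_rot: [2.014, 2.411, -0.0]
force: [-2.2, 0.3, 0.9]
gripper_width: 0.0282
grasp_force: 1.6
```

```bash
python3 -m handwheel '[{"dx":0.007,"dy":0.0012,"dz":0,"twist":0,"grip":-0.34},{"dx":0.007,"dy":0.0012,"dz":0,"twist":0,"grip":-0.34},{"dx":0,"dy":0,"dz":0,"twist":0,"grip":-0.34},{"dx":0,"dy":0,"dz":0,"twist":0,"grip":-0.34},{"dx":0,"dy":0,"dz":0,"twist":0,"grip":-0.34},{"dx":0,"dy":0,"dz":0,"twist":0,"grip":-0.34},{"dx":0,"dy":0,"dz":0,"twist":0,"grip":-0.34},{"dx":0,"dy":0,"dz":0,"twist":0,"grip":-0.34},{"dx":0,"dy":0,"dz":0,"twist":0,"grip":-0.34},{"dx":0,"dy":0,"dz":0,"twist":0,"grip":-0.34}]'
```

```text
time: 21.15
eef_pos: [0.5988, 0.0488, 0.1779]
eef_rot: [-2.014, -2.41, 0.002]
force: [-5.4, 1.0, 3.9]
gripper_width: 0.0283
grasp_force: 2.6
```

```bash
python3 -m handwheel '[{"dx":0.007,"dy":0.0012,"dz":0,"twist":0,"grip":-0.34},{"dx":0.007,"dy":0.0012,"dz":0,"twist":0,"grip":-0.34},{"dx":0,"dy":0,"dz":0,"twist":0,"grip":-0.34},{"dx":0,"dy":0,"dz":0,"twist":0,"grip":-0.34},{"dx":0,"dy":0,"dz":0,"twist":0,"grip":-0.34},{"dx":0,"dy":0,"dz":0,"twist":0,"grip":-0.34},{"dx":0,"dy":0,"dz":0,"twist":0,"grip":-0.34},{"dx":0,"dy":0,"dz":0,"twist":0,"grip":-0.34},{"dx":0,"dy":0,"dz":0,"twist":0,"grip":-0.34},{"dx":0,"dy":0,"dz":0,"twist":0,"grip":-0.34}]'
```

```text
time: 22.4
eef_pos: [0.5991, 0.0488, 0.1778]
eef_rot: [-2.013, -2.408, 0.003]
force: [-6.8, 0.5, 4.2]
gripper_width: 0.0282
grasp_force: 3.5
```

```bash
python3 -m handwheel '[{"dx":0.01,"dy":0.0018,"dz":0,"twist":0,"grip":-0.34},{"dx":0.01,"dy":0.0018,"dz":0,"twist":0,"grip":-0.34},{"dx":0,"dy":0,"dz":0,"twist":0,"grip":-0.34},{"dx":0,"dy":0,"dz":0,"twist":0,"grip":-0.34},{"dx":0,"dy":0,"dz":0,"twist":0,"grip":-0.34},{"dx":0,"dy":0,"dz":0,"twist":0,"grip":-0.34},{"dx":0,"dy":0,"dz":0,"twist":0,"grip":-0.34},{"dx":0,"dy":0,"dz":0,"twist":0,"grip":-0.34},{"dx":0,"dy":0,"dz":0,"twist":0,"grip":-0.34},{"dx":0,"dy":0,"dz":0,"twist":0,"grip":-0.34}]'; python3 look.py w8 end_bar
python3 - <<'E'
from h import *
F=[]
for i in range(16):
    snapshot("scene"); s=read_state(); F.append([*s["force"],*s["moment"],s["grasp_force"]])
print(np.round(np.mean(F,0),2),np.round(np.std(F,0),2))
E
```

```text
time: 23.65
eef_pos: [0.5995, 0.0487, 0.1778]
eef_rot: [-2.012, -2.407, 0.006]
force: [-9.1, -1.2, 8.2]
gripper_width: 0.0282
grasp_force: 4.7
t 23.65 tcp [0.5995 0.0487 0.1778] tool y angle 10.208091978483274 tool z [-0.006   0.0002 -1.    ] cam [0.5859 0.1234 0.1472]
end_bar [(array([313. , 264.8]), 0.85, array([0.5956, 0.0449]))]
 mask 0.81 [[281.0, 0.0], [345.0, 0.0], [345.0, 367.0], [281.0, 367.0]] z=.03: [array([0.5687, 0.1477]), array([0.5879, 0.1511]), array([0.6152, 0.0161]), array([0.5886, 0.0111])]
[-9.56  0.09  7.53 -0.08  2.03 -0.1   4.69] [0.46 0.34 0.41 0.02 0.03 0.04 0.  ]
```

```bash
python3 -m handwheel '[{"dx":0.005,"dy":0.0009,"dz":0.005,"twist":0,"grip":-0.34},{"dx":0.005,"dy":0.0009,"dz":0.005,"twist":0,"grip":-0.34},{"dx":0,"dy":0,"dz":0,"twist":0,"grip":-0.34},{"dx":0,"dy":0,"dz":0,"twist":0,"grip":-0.34},{"dx":0,"dy":0,"dz":0,"twist":0,"grip":-0.34},{"dx":0,"dy":0,"dz":0,"twist":0,"grip":-0.34},{"dx":0,"dy":0,"dz":0,"twist":0,"grip":-0.34},{"dx":0,"dy":0,"dz":0,"twist":0,"grip":-0.34},{"dx":0,"dy":0,"dz":0,"twist":0,"grip":-0.34},{"dx":0,"dy":0,"dz":0,"twist":0,"grip":-0.34}]'
cat > f.py <<'E'
from h import *
F=[]
for i in range(10):
    snapshot("scene"); s=read_state(); F.append([*s["force"],*s["moment"],s["grasp_force"]])
print(s["time"],s["eef_pos"],np.round(np.mean(F,0),2),np.round(np.std(F,0),2))
E
python3 f.py
```

```text
time: 25.85
eef_pos: [0.5997, 0.0488, 0.1778]
eef_rot: [-2.012, -2.406, 0.007]
force: [-9.7, -0.2, 4.6]
gripper_width: 0.0281
grasp_force: 4.7
26.35 [0.59973493 0.04877167 0.17781994] [-9.35 -0.39  4.97 -0.13  1.97 -0.1   4.67] [0.6  0.39 0.44 0.03 0.03 0.03 0.  ]
```

```bash
python3 -m handwheel '[{"dx":0.008,"dy":0.0014,"dz":0.007,"twist":0,"grip":-0.34},{"dx":0.008,"dy":0.0014,"dz":0.007,"twist":0,"grip":-0.34},{"dx":0,"dy":0,"dz":0,"twist":0,"grip":-0.34},{"dx":0,"dy":0,"dz":0,"twist":0,"grip":-0.34},{"dx":0,"dy":0,"dz":0,"twist":0,"grip":-0.34},{"dx":0,"dy":0,"dz":0,"twist":0,"grip":-0.34},{"dx":0,"dy":0,"dz":0,"twist":0,"grip":-0.34},{"dx":0,"dy":0,"dz":0,"twist":0,"grip":-0.34},{"dx":0,"dy":0,"dz":0,"twist":0,"grip":-0.34},{"dx":0,"dy":0,"dz":0,"twist":0,"grip":-0.34}]';python3 f.py
```

```text
time: 27.6
eef_pos: [0.6, 0.0489, 0.1778]
eef_rot: [-2.011, -2.405, 0.01]
force: [-9.3, -0.7, 1.2]
gripper_width: 0.0281
grasp_force: 4.8
28.1 [0.60002921 0.04886231 0.17782036] [-9.68 -0.83  1.25 -0.16  1.96 -0.11  4.77] [0.43 0.4  0.61 0.04 0.05 0.02 0.  ]
```

```bash
python3 -m handwheel '[{"dx":0.008,"dy":0.0014,"dz":0,"twist":0,"grip":-0.34},{"dx":0,"dy":0,"dz":0,"twist":0,"grip":-0.34},{"dx":0,"dy":0,"dz":0,"twist":0,"grip":-0.34},{"dx":0,"dy":0,"dz":0,"twist":0,"grip":-0.34},{"dx":0,"dy":0,"dz":0,"twist":0,"grip":-0.34},{"dx":0,"dy":0,"dz":0,"twist":0,"grip":-0.34},{"dx":0,"dy":0,"dz":0,"twist":0,"grip":-0.34},{"dx":0,"dy":0,"dz":0,"twist":0,"grip":-0.34},{"dx":0,"dy":0,"dz":0,"twist":0,"grip":-0.34},{"dx":0,"dy":0,"dz":0,"twist":0,"grip":-0.34}]';python3 f.py
python3 - <<'E'
from h import *
np.set_printoptions(precision=4,suppress=True)
im,K,C=cam("top")
F=np.array([.6033,.0515]);t=np.radians(10.06);x=np.array([np.cos(t),np.sin(t)]);y=np.array([-x[1],x[0]])
for nm in("side_left","side_right","end_bar"):
    for m in masks_of("top",nm)[:1]:
        w=np.array([[(v-F)@x,(v-F)@y] for v in (onz(p,K,C,.03)[:2] for p in np.argwhere(m["mask"])[:,::-1])])
        print(nm,m["p"],"x",np.percentile(w[:,0],[0,50,100]),"y",np.percentile(w[:,1],[0,1,50,99,100]))
a=cv2.resize(im[180:220,230:350],None,fx=6.6,fy=6.6,interpolation=cv2.INTER_CUBIC)
im,_,_=cam("scene"); b=cv2.resize(im[190:245,285:395],None,fx=6,fy=6,interpolation=cv2.INTER_CUBIC)[:, :660]
b=cv2.copyMakeBorder(b,0,0,0,792-660,cv2.BORDER_CONSTANT)
cv2.imwrite("pics/fin.png",cv2.convertScaleAbs(np.vstack([a,b]),alpha=1.5))
E
```

```text
time: 29.35
eef_pos: [0.6002, 0.0489, 0.1778]
eef_rot: [-2.01, -2.404, 0.011]
force: [-10.7, -1.2, 2.6]
gripper_width: 0.0283
grasp_force: 5.3
29.85 [0.60019026 0.04888904 0.17779085] [-10.33  -0.57   2.06  -0.18   2.16  -0.1    5.26] [0.57 0.65 0.38 0.02 0.04 0.02 0.  ]
side_left 0.87 x [0.0329 0.1253 0.2027] y [0.0887 0.0899 0.1053 0.1185 0.1196]
side_right 0.57 x [-0.0043  0.0844  0.1933] y [-0.1245 -0.1234 -0.1124 -0.1006 -0.0987]
end_bar 0.85 x [-0.0248 -0.0139 -0.003 ] y [-0.1351 -0.1339 -0.0821 -0.0318 -0.0307]
```

View pics/fin.png

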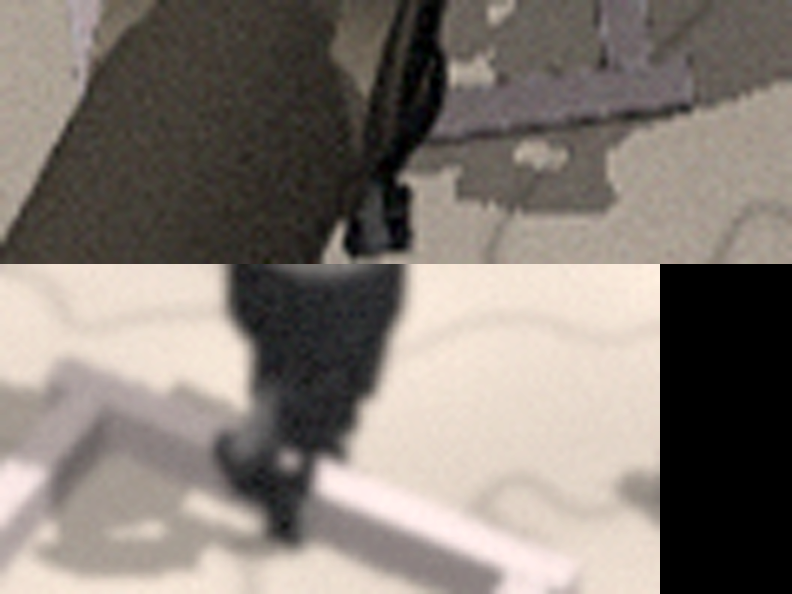

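The view shows the bar flush on both ends, but the right overhang looks a little long (bar end at about 690, side bar's outer edge at about 652). I'll measure centring by edge profile.

Run:
```python
from h import *
np.set_printoptions(precision=1,suppress=True,linewidth=200)
F=np.array([.6033,.0515]);t=np.radians(10.06);x=np.array([np.cos(t),np.sin(t)]);y=np.array([-x[1],x[0]])
def prof(im,K,C,x0,x1,ys):
    g=cv2.cvtColor(im,cv2.COLOR_BGR2GRAY).astype(np.float32); out=[]
    for yy in ys:
        P=np.array([[*(F+xx*x+yy*y),.03] for xx in np.linspace(x0,x1,15)])
        q=(P-C[:3,3])@C[:3,:3]; uv=(K@q.T).T; uv=(uv[:,:2]/uv[:,2:]).astype(np.float32)
        out.append(cv2.remap(g,uv[None,:,0],uv[None,:,1],cv2.INTER_LINEAR).mean())
    return np.array(out)
for c in("top","scene"):
    ims=[cam(c) for _ in range(4)]; im=np.mean([i[0] for i in ims],0).astype(np.uint8);_,K,C=ims[0]
    for nm,ys in (("R",np.arange(-.150,-.085,.002)),("L",np.arange(.085,.150,.002))):
        print(c,nm,"y0",round(ys[0]*1e3),"step2\n bar ",prof(im,K,C,-.016,-.007,ys),"\n side",prof(im,K,C,.02,.06,ys))
# grasp-time check from initial pictures: bar ends along its own line
im=cv2.imread("pics/top0.png");_,K,C=cam("top")
F=np.array([.4705,-.2523]);t=np.radians(4.1);x=np.array([np.cos(t),np.sin(t)]);y=np.array([-x[1],x[0]])
for s in(1,-1):
    ys=s*np.arange(.115,.150,.002); print("start",ys[0],prof(im,K,C,-.006,.006,ys))
```

```text
top R y0 -150 step2
 bar  [63.5 63.1 63.1 64.  63.3 63.2 63.6 68.2 73.7 71.3 70.6 70.4 70.2 70.7 70.3 70.  69.8 69.6 69.2 69.2 69.6 69.2 69.  68.8 68.9 69.2 69.4 69.1 68.6 69.3 70.2 69.7 70.1] 
 side [71.1 74.1 74.5 67.9 63.9 63.4 63.5 63.7 63.8 63.4 63.6 63.9 63.7 60.7 66.  81.3 82.1 81.3 79.9 78.9 79.8 81.3 82.7 81.7 67.  69.4 77.1 75.7 72.4 68.5 66.3 64.7 64.9]
top L y0 85 step2
 bar  [ 40.4  40.1  40.6  41.2  41.9  41.7  41.5  41.9  41.5  42.4  42.9  42.5  41.9  41.8  42.   42.3  42.5  42.2  41.6  41.9  42.2  41.   41.7  41.   39.1  38.8  47.1  60.8  80.4  95.4 104.6 106.8 106.9] 
 side [ 48.4  48.9  49.4  50.6  51.3  52.1  53.1  55.5  57.8  62.1  66.7  72.   76.   83.2  88.9  99.4 104.3 102.6 105.3 106.5 106.7 106.5 106.5 106.9 107.3 107.4 107.5 107.6 107.5 107.5 107.7 107.9 108.4]
scene R y0 -150 step2
 bar  [149.4 149.3 148.9 148.7 147.9 144.2 137.9 130.3 122.6 117.  113.8 111.8 110.7 110.7 111.  111.1 111.8 111.9 112.1 111.8 111.5 111.5 111.5 111.7 111.8 111.9 111.9 111.9 111.5 111.  111.4 111.5 111.9] 
 side [102.6 102.1 101.6 101.  100.4 100.2 100.3 100.2 100.2 100.2 100.4 101.6 104.3 108.9 114.2 118.7 121.7 122.9 123.2 123.7 124.1 124.1 121.7 114.7 104.2  92.2  82.6  76.6  74.1  74.4  77.8  83.9  90.5]
scene L y0 85 step2
 bar  [157.8 157.4 157.6 157.7 157.1 156.6 156.6 157.1 157.2 156.8 157.3 157.8 157.8 157.8 157.8 158.3 158.7 156.4 152.2 145.2 141.6 143.  146.2 148.3 149.4 149.6 149.2 149.2 150.1 150.3 150.6 150.4 150.3] 
 side [112.  105.5 102.6 101.9 104.3 111.8 125.8 141.4 152.  156.5 157.5 157.6 157.7 157.7 156.4 150.7 138.7 124.5 115.3 116.  124.1 134.1 142.7 148.  151.2 152.6 152.6 152.9 153.9 154.  153.9 154.2 154.1]
start 0.115 [101.  102.  101.6 100.3 100.9 103.4 103.2  84.2  69.5  91.   91.9  89.3  85.5  78.4  76.6  77.6  80.7  84. ]
start -0.115 [ 98.5  98.3  98.8  99.3 100.1  99.8  98.2  84.8  65.3  62.8  63.2  66.   68.1  65.6  68.8  80.4  99.2  99.1]
```

The bar is about 4 mm off centre. That is inside the 8 mm limit and well within the 22 mm slots, so disturbing a good press isn't worth it. I'll hold steady a bit longer, then hand in.

```bash
python3 -m handwheel '[{"dx":0,"dy":0,"dz":0,"twist":0,"grip":-0.34},{"dx":0,"dy":0,"dz":0,"twist":0,"grip":-0.34},{"dx":0,"dy":0,"dz":0,"twist":0,"grip":-0.34},{"dx":0,"dy":0,"dz":0,"twist":0,"grip":-0.34},{"dx":0,"dy":0,"dz":0,"twist":0,"grip":-0.34},{"dx":0,"dy":0,"dz":0,"twist":0,"grip":-0.34},{"dx":0,"dy":0,"dz":0,"twist":0,"grip":-0.34},{"dx":0,"dy":0,"dz":0,"twist":0,"grip":-0.34},{"dx":0,"dy":0,"dz":0,"twist":0,"grip":-0.34},{"dx":0,"dy":0,"dz":0,"twist":0,"grip":-0.34}]'; python3 f.py; python3 -c "from plant import *;print(close_job())"
```

```text
time: 31.8
eef_pos: [0.6002, 0.0489, 0.1778]
eef_rot: [-2.01, -2.405, 0.011]
force: [-11.2, -0.8, 2.4]
gripper_width: 0.028
grasp_force: 5.3
32.3 [0.6001671  0.04885501 0.17778467] [-10.5   -0.59   2.11  -0.18   2.17  -0.09   5.26] [0.63 0.32 0.38 0.02 0.03 0.04 0.  ]
the job is handed in; nothing more can be done
None
```

The job is handed in: the long bar lies flat and, as the pictures show, square against both open ends of the frame, about 4 mm off centre (limit 8 mm), still held with about 10.5 N measured at the wrist (contact on each end seen in the pictures, not measured separately); no verdict came back.

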